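# Put the mixed-up caps back on their own paint pots

## Robot

A 6-joint arm with a two-finger parallel gripper is mounted at the origin on the work surface. World frame = base frame: x ahead of the robot, y to its left, z up, the work surface at z = 0. Lengths are in m, angles in rad, forces in N, time in s.
With the tool pointing down it reaches from about 0.225 to 0.875 m from the base axis. Payload 3.4 kg.
Tool frame: the origin (TCP) lies between the finger pads; the fingertips stand 22 mm ahead of it and the grasp point (between the pads) lies 3 mm ahead of it (manip.finger_overhang is the distance from the TCP to the fingertips, in m); z points along the fingers, y is the line along which they close (so a half turn about z gives the same grasp; the last joint's range is limited). The gripper opens to 85 mm and grips with 20 to 120 N. Pads are 22 mm wide; open, the fingers measure 114 mm over their backs; the gripper's body (76 mm by 85 mm) begins 54 mm behind the grasp point. The pads swing forward as they close: fully open they stand 13 mm farther back than shut.
Start: joints at [-1.405, 0.276, 1.505, -0, 1.361, -0.121], TCP at [0.163, -0.552, 0.253] pointing down, gripper open.
Joint ranges: [-2.89, 2.89], [-0.75, 2.08], [0.22, 2.7], [-1.18, 4.32], [0.11, 2.71], [-2.7, 2.7]. Speed limits (rad/s): [2.57, 2.57, 3.14, 3.14, 3.14, 3.14].

## Interface

Orientations are given as a unit quaternion [w, x, y, z].
In Python, from rig import get_state, eyes, order, manip gives the robot as it stands.
- The arm moves only by the tool drive_tool, never from a script. Its argument "rows" is a list of rows, each a list of 4 numbers: the shift along the tool's x, y, z in units of 25 mm (1.0 is 25 mm), then the turn about the tool's z in units of 6 degrees (1.0 is 6 degrees). A call has exactly 8 rows; each row is the pose to reach, as a shift and turn from the pose commanded when the call began, along the tool's axes at that moment; what a row does not reach only later rows make up. A row lasts 1/12 s, in which the tool goes at most 41.7 mm and 7.16 degrees, less where a joint would pass 70% of its speed; a pose out of reach is approached as far as the arm can. A call with a gripper value outside its range is refused whole. "grip" is the finger opening in mm, from 0 to 85.4, set as the call begins (left out, the last holds). The fingers move at their own pace and stop on an object; "newtons" is the grip in N (left out, the last holds). Time passes only in rows, so rows that repeat a pose let the fingers close, or fill a call up. It gives the time, the measured TCP pose, the force, the opening and the grip force at its end, in the units of the state.
- get_state(): the state, without advancing time (a new reading comes with each control period).
- eyes.get_image(name): name is "scene" or "side" or "wrist"; returns (picture, depth): 480x640x3 uint8, red, green, blue; 480x640 float32, m along the optical axis (not along the pixel's ray), 0 where there is no reading.
- eyes.camera_info(name): a dict with "fx", "fy", "cx", "cy" (pixels), "R" (3x3) and "t" (3): a world point X has camera coordinates R X + t. Camera axes: x right, y down, z forward; pixel columns grow to the right and rows downward; lengths in m; the calibration is good to about 2 mm. A picture is of the moment at which its call begins: read the wrist's pose just before it. camera_info takes no time and is no camera call; for the wrist camera it gives the pose at the moment of the call.
- order.sign_off(): hands the job in; it is judged then, once.
The state is a dict: "clock": time; "qpos": joint angles; "qd": joint speeds; "effort": joint torques, N m; "position": TCP position; "ee_rot": TCP orientation; "contact_force": force on the tool from outside, world axes, zero at the start; "moment": the same for the moment, N m; "width": finger opening in m; "gripper_force": force on a finger pad.
Only numpy, scipy, OpenCV 4.12 (cv2) and the standard library are available. Lean on these libraries where they do the work, as an engineer would, in place of code of your own. Each camera call takes 0.05 s, during which the arm holds its last target. There are 200 camera calls.

## Task

The caps on the four paint pots have been mixed up: swap them round until every pot wears the cap of its own colour, sitting level and fully down. The caps are wet inside, so keep them right way up and set a cap down nowhere but on a pot or on the piece of scrap cardboard, never on the white table. Leave the pots standing where they are and do not disturb the beaker of brushes.

Things in the scene. Friction and masses are not known exactly. Their poses are not given: they have to be found in the camera images.
- pot_red: red paint pot, closed at the start by a cap of another colour: red plastic body 76 mm across and 62 mm high, coloured shoulder sloping in to 74 mm up, then a white neck: 48 mm across up to 82 mm, then tapering from 46 mm across at 83 mm up to 34 mm at its flat top, 96 mm up. About 0.35 kg, loose, upright. Origin: centre of its underside; z up; yaw means nothing.
- pot_yellow: yellow paint pot, closed at the start by a cap of another colour: yellow plastic body 76 mm across and 62 mm high, coloured shoulder sloping in to 74 mm up, then a white neck: 48 mm across up to 82 mm, then tapering from 46 mm across at 83 mm up to 34 mm at its flat top, 96 mm up. About 0.35 kg, loose, upright. Origin: centre of its underside; z up; yaw means nothing.
- pot_blue: blue paint pot, closed at the start by a cap of another colour: blue plastic body 76 mm across and 62 mm high, coloured shoulder sloping in to 74 mm up, then a white neck: 48 mm across up to 82 mm, then tapering from 46 mm across at 83 mm up to 34 mm at its flat top, 96 mm up. About 0.35 kg, loose, upright. Origin: centre of its underside; z up; yaw means nothing.
- pot_green: green paint pot, closed at the start by a cap of another colour: green plastic body 76 mm across and 62 mm high, coloured shoulder sloping in to 74 mm up, then a white neck: 48 mm across up to 82 mm, then tapering from 46 mm across at 83 mm up to 34 mm at its flat top, 96 mm up. About 0.35 kg, loose, upright. Origin: centre of its underside; z up; yaw means nothing.
- cap_red: red round push-on cap, 52 mm across, 17 mm high, 30 g, open below (skirt inside 48 mm across, 13 mm deep). Fits every pot: drops over the tapered neck and centres itself if let down within about 6 mm of the axis, no pressing. Origin: centre of the skirt's lower edge, 83 mm above the pot's underside when fully down; z up. Starts on a pot of another colour, which one varies.
- cap_yellow: yellow round push-on cap, 52 mm across, 17 mm high, 30 g, open below (skirt inside 48 mm across, 13 mm deep). Fits every pot: drops over the tapered neck and centres itself if let down within about 6 mm of the axis, no pressing. Origin: centre of the skirt's lower edge, 83 mm above the pot's underside when fully down; z up. Starts on a pot of another colour, which one varies.
- cap_blue: blue round push-on cap, 52 mm across, 17 mm high, 30 g, open below (skirt inside 48 mm across, 13 mm deep). Fits every pot: drops over the tapered neck and centres itself if let down within about 6 mm of the axis, no pressing. Origin: centre of the skirt's lower edge, 83 mm above the pot's underside when fully down; z up. Starts on a pot of another colour, which one varies.
- cap_green: green round push-on cap, 52 mm across, 17 mm high, 30 g, open below (skirt inside 48 mm across, 13 mm deep). Fits every pot: drops over the tapered neck and centres itself if let down within about 6 mm of the axis, no pressing. Origin: centre of the skirt's lower edge, 83 mm above the pot's underside when fully down; z up. Starts on a pot of another colour, which one varies.
- scrap_card: flat offcut of brown cardboard, fixed to the table, 120 mm (its x) by 110 mm (its y) by 7 mm thick, empty at the start: the free spot. Origin: centre of its underside; its top lies 7 mm above that.
- brush_beaker: glass beaker 72 mm across and 85 mm high with three brushes standing in it, 170 mm high in all, at the right of the work; bystander. Origin: centre of its underside. (Also loose about: scissors, a roll of foil tape, a glue stick, none nearer than 0.1 m to a pot.)
There are look-alikes about, which are no part of the job. What is meant by the cap_yellow is not black, grey or pink, and is the smaller of those in its own colour.

How it is judged:
By the outcome, as a careful person would: the job done as asked, in the order asked, and still so for the second after the job is handed in, with the robot touching nothing.
It also fails if it takes over 141 s, if anything falls off the work surface, if the arm or the gripper's body presses on something with over 40 N, if the wrist force passes 120 N, or if a joint passes its speed limit or range.

## Working session

There is one attempt and no reset: what is moved stays moved. The work goes in short steps, Python scripts to look and compute and a tool call to move; the robot and the scene stay as the last step left them, time stands still between calls to the robot, and variables do not carry over. Pictures are saved under pics/ and viewed, at most 14 in all, crops included, and the job is handed in when it is done.

Besides the shell and the picture viewer there is one more tool, called after "Emit:" as name(argument=value, ...) on one line, values as JSON. drive_tool: Moves the arm, as the interface text tells. Its arguments: {"type":"object","properties":{"rows":{"type":"array","items":{"type":"array","items":{"type":"number"}}},"grip":{"type":"number"},"newtons":{"type":"number"}},"required":["rows"]}

```bash
ls; mkdir -p pics; python3 - <<'E'
from rig import get_state, eyes, order, manip
import cv2,numpy as np
s=get_state();print(s['clock'],s['position'],s['ee_rot'],s['width'],manip.finger_overhang)
for n in ("scene","side"):
    p,d=eyes.get_image(n);cv2.imwrite(f"pics/{n}0.png",p[:,:,::-1]);np.save(f"pics/{n}0.npy",d)
    c=eyes.camera_info(n);print(n,c)
E
```

```text
pics
0.0 [ 0.16257776 -0.55100767  0.25245356] [-9.18625562e-04  9.89734210e-01  1.42917283e-01 -2.67038082e-05] 0.08537690433986526 0.022
scene {'fx': 519.3883809761534, 'fy': 519.3883809761534, 'cx': 316.10160339185705, 'cy': 234.93281926802686, 'R': array([[-0.90617296,  0.4225719 ,  0.01683908],
       [ 0.33130247,  0.7340739 , -0.59276824],
       [-0.26284833, -0.53157172, -0.80519703]]), 't': array([ 0.59454222, -0.09248565,  1.3627096 ])}
side {'fx': 454.7037091719458, 'fy': 454.7037091719458, 'cx': 309.4215608943239, 'cy': 244.12403811621334, 'R': array([[-0.8064532 , -0.59099854, -0.01881381],
       [-0.40457171,  0.57470791, -0.71135965],
       [ 0.43122496, -0.56606674, -0.70257632]]), 't': array([0.44688092, 0.35317242, 0.58021496])}
```

View pics/scene0.png

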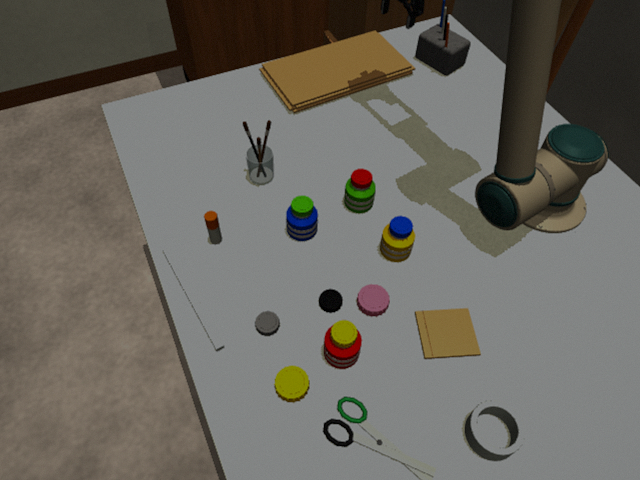

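View pics/side0.png

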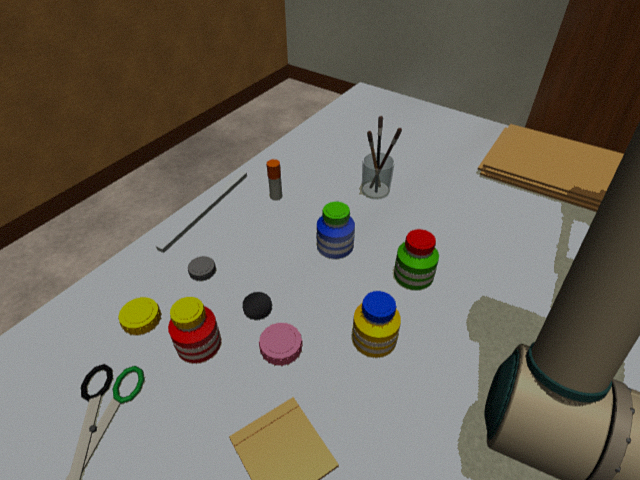

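In the scene view the blue pot (302,220) wears the green cap, the green pot (360,192) the red cap, the yellow pot (398,243) the blue cap and the red pot (343,347) a yellow cap. The card is at (447,333).
Candidates for cap_yellow are the disc on the red pot (344,333) and the disc lying on the table (292,383). The one on the red pot should be the smaller, so I'll measure both and enlarge them.

```bash
cat > h.py <<'E'
import numpy as np,cv2
from rig import get_state, eyes
def world(d,c):
    v,u=np.mgrid[:480,:640]; P=np.stack([(u-c['cx'])/c['fx']*d,(v-c['cy'])/c['fy']*d,d],-1)
    return (P-c['t'])@c['R']
def ray(u,v,c,z):
    r=np.stack([(np.asarray(u)-c['cx'])/c['fx'],(np.asarray(v)-c['cy'])/c['fy'],np.ones(np.shape(u))],-1)@c['R']
    o=-c['t']@c['R']; return o+r*((z-o[2])/r[...,2])[...,None]
HUE={'red':(-8,8),'yellow':(25,35),'green':(50,75),'blue':(105,130)}
def mask(p,col):
    h=cv2.cvtColor(p,cv2.COLOR_RGB2HSV).astype(int); lo,hi=HUE[col]; H=h[...,0].copy()
    if lo<0: H[H>90]-=180
    return (H>=lo)&(H<=hi)&(h[...,1]>150)&(h[...,2]>60)
def shift(t,s=None):
    "world target TCP -> tool-axes units"
    s=s or get_state(); w,x,y,z=s['ee_rot']
    from scipy.spatial.transform import Rotation as R
    return R.from_quat([x,y,z,w]).inv().apply(np.array(t)-s['position'])/0.025
E
python3 - <<'E'
from h import *
for n in("scene","side"):
    p=cv2.imread(f"pics/{n}0.png")[:,:,::-1];d=np.load(f"pics/{n}0.npy");c=eyes.camera_info(n);W=world(d,c)
    for col in HUE:
        m=mask(p,col)&(d>0)&(W[...,0]<1)
        k,lab,st,ce=cv2.connectedComponentsWithStats(m.astype(np.uint8))
        for i in range(1,k):
            if st[i,4]<60: continue
            q=lab==i; zt=np.percentile(W[q][:,2],90)
            t=q&(abs(W[...,2]-(.1 if zt>.06 else zt))<.006); v,u=np.nonzero(t)
            if len(u)<30: continue
            X=ray(u,v,c,.1 if zt>.06 else zt)[:,:2].astype(np.float32)
            (cx,cy),r=cv2.minEnclosingCircle(X)
            print(n,col,ce[i].round(),len(u),'zt',zt.round(3),'cen',round(cx,4),round(cy,4),'dia',round(2*r,4),X.mean(0).round(4))
    h=cv2.cvtColor(p,cv2.COLOR_RGB2HSV).astype(int)
    m=(abs(h[...,0]-18)<8)&(h[...,1]>90)&(h[...,2]>110)&(W[...,2]<.02)&(W[...,2]>-.005)&(abs(W[...,0]-.4)<.35)&(abs(W[...,1])<.4)
    k,lab,st,ce=cv2.connectedComponentsWithStats(m.astype(np.uint8)); i=1+np.argmax(st[1:,4])
    v,u=np.nonzero(lab==i);X=ray(u,v,c,.007)[:,:2].astype(np.float32);print(n,'card',cv2.minAreaRect(X),ce[i])
p=cv2.imread("pics/scene0.png")[300:420,250:400];cv2.imwrite("pics/crop.png",cv2.resize(p,None,fx=4,fy=4,interpolation=cv2.INTER_CUBIC))
E
```

```text
scene red [361. 177.] 267 zt 0.103 cen 0.4476 -0.1888 dia 0.0533 [ 0.4482 -0.1889]
scene yellow [344. 332.] 492 zt 0.103 cen 0.6737 0.1619 dia 0.0526 [0.6739 0.1623]
scene yellow [291. 382.] 848 zt 0.025 cen 0.7973 0.1854 dia 0.0681 [0.7969 0.1857]
scene green [352. 410.] 227 zt 0.011 cen 0.7093 0.2796 dia 0.0609 [0.71   0.2806]
scene blue [401. 225.] 318 zt 0.102 cen 0.4356 -0.0209 dia 0.052 [ 0.436 -0.021]
scene card ((0.44438156485557556, 0.21647638082504272), (0.10863108187913895, 0.11790701001882553), 69.35281372070312) [447.01333872 332.40379951]
side red [421. 241.] 509 zt 0.102 cen 0.444 -0.1897 dia 0.0587 [ 0.4456 -0.1897]
side red [194. 353.] 61 zt 0.036 cen 0.6499 0.1847 dia 0.0451 [0.6461 0.1865]
side yellow [138. 313.] 938 zt 0.025 cen 0.7921 0.1836 dia 0.0713 [0.793  0.1839]
side yellow [186. 310.] 695 zt 0.102 cen 0.6716 0.161 dia 0.0546 [0.6722 0.1608]
side green [338. 212.] 175 zt 0.102 cen 0.6128 -0.1696 dia 0.0576 [ 0.6103 -0.1712]
side green [128. 384.] 354 zt 0.011 cen 0.7059 0.2789 dia 0.0622 [0.7049 0.2798]
side blue [379. 305.] 723 zt 0.102 cen 0.434 -0.021 dia 0.0561 [ 0.4336 -0.0218]
side card ((0.44447726011276245, 0.21545223891735077), (0.11001686751842499, 0.12034909427165985), 69.26663970947266) [282.73639792 446.32339738]
```

View pics/crop.png

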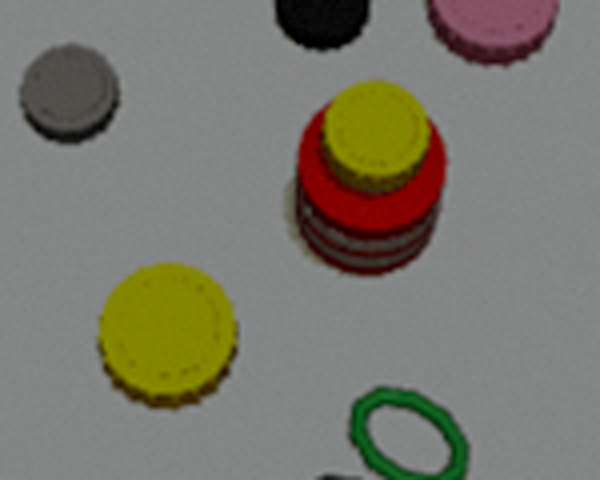

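The crop shows two yellow discs. The one on the red pot measures 52 mm, against 68 mm for the one on the table, so cap_yellow is the one on the red pot (344,333).

The four caps form a cycle. The order is yellow → card, red → red pot, green → green pot, blue → blue pot, then yellow → yellow pot.

```bash
python3 - <<'E'
from h import *
print(shift([.673,.1615,.20]).round(2))
E
```

```text
[ 27.65 -21.56   2.14]
```

Emit:
drive_tool(rows=[[1.2, -0.9, 0.1], [2.4, -1.8, 0.2]])

```text
invalid input
```

Emit:
drive_tool(rows=[[1.2, -0.9, 0.1, 0], [2.4, -1.8, 0.2, 0], [3.6, -2.7, 0.3, 0], [4.8, -3.6, 0.4, 0], [6.0, -4.5, 0.5, 0], [7.2, -5.4, 0.6, 0], [8.4, -6.3, 0.6, 0], [9.2, -7.2, 0.7, 0]])

```text
clock: 0.77
position: [0.334, -0.312, 0.2357]
ee_rot: [-0.0, 0.99, 0.143, 0.001]
contact_force: [0.3, -1.1, -0.7]
width: 0.0857
gripper_force: 0.0
```

Emit:
drive_tool(rows=[[1.2, -0.9, 0.1, 0], [2.4, -1.8, 0.2, 0], [3.6, -2.7, 0.3, 0], [4.8, -3.6, 0.4, 0], [6.0, -4.5, 0.5, 0], [7.2, -5.4, 0.6, 0], [8.4, -6.3, 0.6, 0], [9.2, -7.2, 0.7, 0]])

```text
clock: 1.43
position: [0.5041, -0.0741, 0.2182]
ee_rot: [0.0, 0.99, 0.143, 0.001]
contact_force: [0.7, 0.1, 0.5]
width: 0.0851
gripper_force: 0.0
```

Emit:
drive_tool(rows=[[1.2, -0.9, 0.1, 0], [2.4, -1.8, 0.2, 0], [3.6, -2.7, 0.3, 0], [4.8, -3.6, 0.4, 0], [6.0, -4.5, 0.5, 0], [7.2, -5.4, 0.6, 0], [8.4, -6.3, 0.6, 0], [9.2, -7.2, 0.7, 0]])

```text
clock: 2.1
position: [0.6738, 0.1637, 0.2]
ee_rot: [-0.0, 0.99, 0.143, 0.001]
contact_force: [-0.2, -0.5, 0.7]
width: 0.0856
gripper_force: 0.0
```

Tracking is good. A wrist picture now checks the offset.

```bash
cat >> h.py <<'E'
def wcap(col,z=.1,save=None,near=None):
    "cap top centre from the wrist camera, ring of the top disc by depth"
    s=get_state();c=eyes.camera_info('wrist');p,d=eyes.get_image('wrist')
    if save: cv2.imwrite(save,p[:,:,::-1])
    m=mask(p,col)&(d>0); W=world(d,c); m&=abs(W[...,2]-z)<.006
    k,lab,st,ce=cv2.connectedComponentsWithStats(m.astype(np.uint8))
    out=[]
    for i in range(1,k):
        if st[i,4]<300: continue
        v,u=np.nonzero(lab==i);X=ray(u,v,c,z)[:,:2].astype(np.float32);(x,y),r=cv2.minEnclosingCircle(X)
        out.append((round(x,4),round(y,4),round(2*r,4),X.mean(0).round(4),ce[i].round()))
    return out
E
python3 - <<'E'
from h import *
print(wcap('yellow',save='pics/w1.png'))
E
```

```text
[]
```

View pics/w1.png

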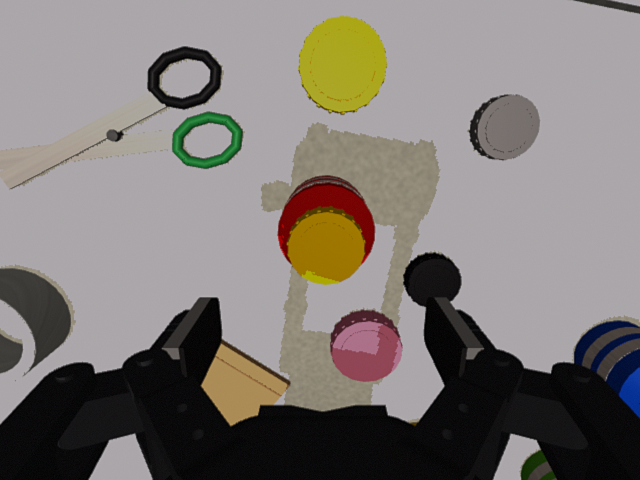

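The wrist view shows the orange-shaded yellow cap at (326,245), midway between the fingers laterally. The large yellow disc is at (343,63). The shadow shifts the cap's hue, so I'll widen the mask.

```bash
sed -i "s/'yellow':(25,35)/'yellow':(15,35)/; s/z)<.006/z)<.008/" h.py
python3 - <<'E'
from h import *
r=wcap('yellow');print(r)
if r: print(shift([r[0][0],r[0][1],.104]).round(2))
E
```

```text
[(0.6729, 0.1617, 0.0546, array([0.6734, 0.1614], dtype=float32), array([334., 251.]))]
[-0.06  0.18  3.79]
```

Emit:
drive_tool(rows=[[0, 0.1, 0.8, 0], [0, 0.1, 1.7, 0], [0, 0.1, 2.5, 0], [0, 0.1, 3.1, 0], [0, 0.1, 3.6, 0], [0, 0.1, 3.8, 0], [0, 0.1, 3.8, 0], [0, 0.1, 3.8, 0]])

```text
clock: 2.87
position: [0.6723, 0.1587, 0.106]
ee_rot: [0.0, 0.99, 0.143, -0.0]
contact_force: [0.6, 0.0, 0.9]
width: 0.0852
gripper_force: 0.0
```

Emit:
drive_tool(rows=[[0, 0, 0, 0], [0, 0, 0, 0], [0, 0, 0, 0], [0, 0, 0, 0], [0, 0, 0, 0], [0, 0, 0, 0], [0, 0, 0, 0], [0, 0, 0, 0]], grip=40, newtons=25)

```text
clock: 3.53
position: [0.6729, 0.1595, 0.1071]
ee_rot: [-0.0, 0.99, 0.143, 0.001]
contact_force: [0.0, 0.1, 6.3]
width: 0.0504
gripper_force: 26.1
```

```bash
python3 - <<'E'
from h import *
s=get_state();print(s['position'],s['width'],s['gripper_force'])
p,d=eyes.get_image('side');cv2.imwrite('pics/s1.png',cv2.resize(p[220:400,80:320,::-1],None,fx=3,fy=3))
E
```

```text
[0.67287346 0.15954089 0.107094  ] 0.05041712608168717 26.097131087444723
```

View pics/s1.png

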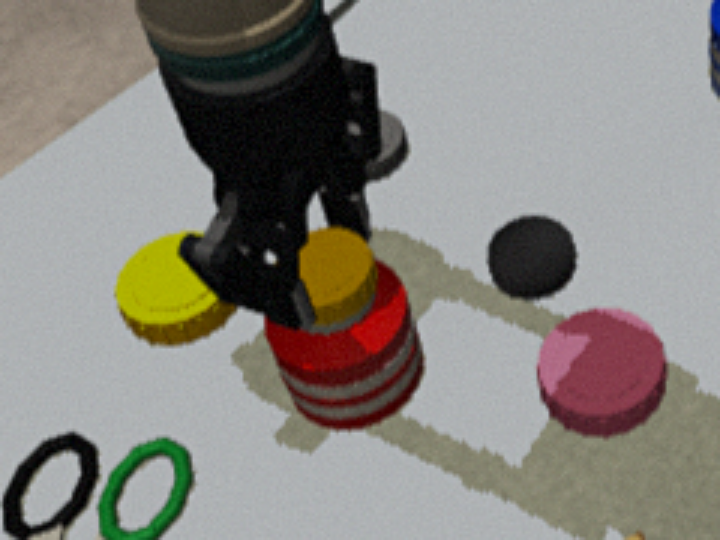

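Grip is on the cap, with the fingertips beside its skirt and the opening at 50 mm. The next move is a lift.

Emit:
drive_tool(rows=[[0, 0, -0.2, 0], [0, 0, -0.5, 0], [0, 0, -0.9, 0], [0, 0, -1.4, 0], [0, 0, -2.0, 0], [0, 0, -2.6, 0], [0, 0, -3.0, 0], [0, 0, -3.0, 0]])

```text
clock: 4.25
position: [0.6741, 0.1593, 0.1842]
ee_rot: [0.0, 0.99, 0.143, 0.003]
contact_force: [0.2, 0.5, -0.2]
width: 0.0507
gripper_force: 26.1
```

```bash
python3 - <<'E'
from h import *
s=get_state();print(s['position'],s['width'],s['contact_force'])
for z in(.18,.032):print(shift([.444,.216,z]).round(2))
p,d=eyes.get_image('side');cv2.imwrite('pics/s2.png',p[150:400,80:400,::-1])
E
```

```text
[0.67405032 0.15929818 0.18418652] 0.050668512150787076 [ 0.22822267  0.45994794 -0.2442766 ]
[-8.19 -4.78  0.12]
[-8.22 -4.79  6.03]
```

View pics/s2.png

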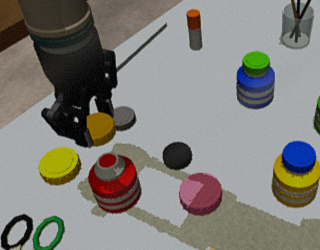

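The yellow cap hangs level in the gripper and the red pot stands open in its place, neck at (112,160) in the crop. Next stop is the card.

Emit:
drive_tool(rows=[[-1.0, -0.6, 0, 0], [-2.3, -1.3, 0, 0], [-3.6, -2.1, 0, 0], [-4.9, -2.8, 0, 0], [-6.2, -3.6, 0, 0], [-7.4, -4.3, 0, 0], [-8.2, -4.8, 0, 0], [-8.2, -4.8, 0.2, 0]])

```text
clock: 4.97
position: [0.4359, 0.2167, 0.1754]
ee_rot: [-0.0, 0.99, 0.144, -0.003]
contact_force: [0.0, -0.3, -0.1]
width: 0.0508
gripper_force: 26.1
```

Emit:
drive_tool(rows=[[0, 0, 1.0, 0], [0, 0, 2.2, 0], [0, 0, 3.4, 0], [0, 0, 4.4, 0], [0, 0, 5.0, 0], [0, 0, 5.3, 0], [0, 0, 5.5, 0], [0, 0, 5.6, 0]])

```text
clock: 5.63
position: [0.4421, 0.2162, 0.0352]
ee_rot: [0.0, 0.99, 0.143, -0.0]
contact_force: [0.3, 0.1, -0.5]
width: 0.0508
gripper_force: 26.2
```

```bash
python3 - <<'E'
from h import *
s=get_state();print(s['position'],s['contact_force'],shift([.444,.216,.0315]))
p,d=eyes.get_image('side');cv2.imwrite('pics/s3.png',cv2.resize(p[330:,180:400,::-1],None,fx=3,fy=3))
E
```

```text
[0.44211572 0.21619802 0.03517062] [ 0.32250879  0.14026056 -0.45326576] [0.07013936 0.02888467 0.14678956]
```

View pics/s3.png

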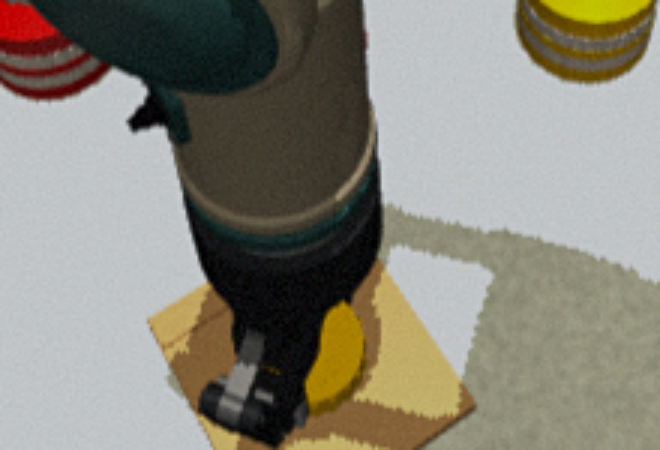

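The cap is just above the middle of the card. I'll lower it gently, let go partway, then rise.

Emit:
drive_tool(rows=[[0, 0, 0.04, 0], [0, 0, 0.08, 0], [0, 0, 0.12, 0], [0, 0, 0.12, 0], [0, 0, 0.12, 0], [0, 0, 0.12, 0], [0, 0, 0.12, 0], [0, 0, 0.12, 0]])

```text
clock: 6.35
position: [0.4419, 0.2163, 0.0329]
ee_rot: [0.0, 0.99, 0.143, 0.0]
contact_force: [0.1, 0.5, -0.1]
width: 0.0506
gripper_force: 26.2
```

Emit:
drive_tool(rows=[[0, 0, 0, 0], [0, 0, 0, 0], [0, 0, 0, 0], [0, 0, 0, 0], [0, 0, 0, 0], [0, 0, 0, 0], [0, 0, 0, 0], [0, 0, 0, 0]], grip=68)

```text
clock: 7.02
position: [0.4418, 0.2163, 0.0327]
ee_rot: [0.0, 0.99, 0.143, -0.0]
contact_force: [-0.8, 0.2, 0.2]
width: 0.0678
gripper_force: 0.0
```

Emit:
drive_tool(rows=[[0, 0, -0.3, 0], [0, 0, -0.8, 0], [0, 0, -1.6, 0], [0, 0, -2.6, 0], [0, 0, -3.8, 0], [0, 0, -5.0, 0], [0, 0, -6.0, 0], [0, 0, -6.5, 0]])

```text
clock: 7.68
position: [0.4433, 0.2168, 0.1994]
ee_rot: [-0.0, 0.99, 0.143, 0.003]
contact_force: [0.5, 0.8, -0.5]
width: 0.0679
gripper_force: 0.0
```

```bash
python3 - <<'E'
from h import *
print(wcap('yellow',z=.024,save='pics/w2.png'))
print(get_state()['position'],shift([.446,-.189,.20]).round(2))
E
```

```text
[(0.4421, 0.2162, 0.0541, array([0.4424, 0.2163], dtype=float32), array([323., 219.]))]
[0.44414037 0.21709669 0.20056198] [-4.53 15.6  -0.02]
```

View pics/w2.png

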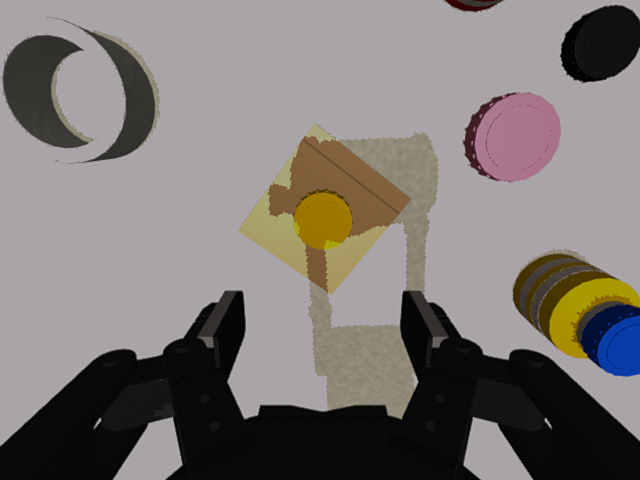

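The yellow cap lies flat on the card (323,219) at (0.442, 0.216). On to the red cap.

Emit:
drive_tool(rows=[[-0.2, 0.8, 0, 0], [-0.6, 2.0, 0, 0], [-1.0, 3.4, 0, 0], [-1.4, 4.8, 0, 0], [-1.8, 6.2, 0, 0], [-2.2, 7.6, 0, 0], [-2.6, 9.0, 0, 0], [-3.0, 10.4, 0, 0]], grip=85)

```text
clock: 8.4
position: [0.4426, -0.0558, 0.195]
ee_rot: [-0.0, 0.99, 0.143, -0.0]
contact_force: [0.3, 0.9, -0.2]
width: 0.0849
gripper_force: 0.0
```

Emit:
drive_tool(rows=[[-0.4, 1.4, 0, 0], [-0.8, 2.7, 0, 0], [-1.1, 3.8, 0, 0], [-1.4, 4.6, 0, 0], [-1.5, 5.2, 0, 0], [-1.5, 5.2, 0, 0], [-1.5, 5.2, 0, 0], [-1.5, 5.2, 0, 0]])

```text
clock: 9.07
position: [0.4437, -0.1887, 0.1949]
ee_rot: [-0.001, 0.99, 0.143, -0.0]
contact_force: [0.7, 0.2, 0.3]
width: 0.0852
gripper_force: 0.0
```

```bash
python3 - <<'E'
from h import *
r=wcap('red');print(r,wcap('green'),wcap('blue'));print(get_state()['position'],shift([r[0][0],r[0][1],.106]).round(2))
E
```

```text
[(0.4471, -0.191, 0.0544, array([ 0.4474, -0.1912], dtype=float32), array([328., 243.]))] [] [(0.4343, -0.0236, 0.0546, array([ 0.4344, -0.0226], dtype=float32), array([ 64., 190.]))]
[ 0.44406623 -0.18843858  0.19523564] [0.09 0.13 3.57]
```

Emit:
drive_tool(rows=[[0.1, 0.1, 0.8, 0], [0.1, 0.1, 1.7, 0], [0.1, 0.1, 2.5, 0], [0.1, 0.1, 3.1, 0], [0.1, 0.1, 3.4, 0], [0.1, 0.1, 3.6, 0], [0.1, 0.1, 3.6, 0], [0.1, 0.1, 3.6, 0]])

```text
clock: 9.88
position: [0.4479, -0.1913, 0.1058]
ee_rot: [0.0, 0.99, 0.143, 0.0]
contact_force: [0.5, -0.0, 0.6]
width: 0.0851
gripper_force: 0.0
```

Emit:
drive_tool(rows=[[0, 0, 0, 0], [0, 0, 0, 0], [0, 0, 0, 0], [0, 0, 0, 0], [0, 0, 0, 0], [0, 0, 0, 0], [0, 0, 0, 0], [0, 0, 0, 0]], grip=40)

```text
clock: 10.55
position: [0.4479, -0.1916, 0.1063]
ee_rot: [0.001, 0.99, 0.143, 0.001]
contact_force: [-0.3, -0.4, 5.6]
width: 0.0508
gripper_force: 25.7
```

Emit:
drive_tool(rows=[[0, 0, -0.2, 0], [0, 0, -0.5, 0], [0, 0, -0.9, 0], [0, 0, -1.4, 0], [0, 0, -2.0, 0], [0, 0, -2.6, 0], [0, 0, -3.2, 0], [0, 0, -3.6, 0]])

```text
clock: 11.22
position: [0.4478, -0.1916, 0.1971]
ee_rot: [0.001, 0.99, 0.143, 0.001]
contact_force: [-0.2, 0.4, -0.1]
width: 0.0506
gripper_force: 26.1
```

```bash
python3 - <<'E'
from h import *
# open red pot: neck top (white, z~.096) centre
for n in("scene","side"):
    p,d=eyes.get_image(n);c=eyes.camera_info(n);W=world(d,c)
    m=(abs(W[...,2]-.094)<.008)&(np.hypot(W[...,0]-.673,W[...,1]-.16)<.04);v,u=np.nonzero(m)
    X=W[m][:,:2];X=ray(u,v,c,.094)[:,:2].astype(np.float32);print(n,len(u),X.mean(0),cv2.minEnclosingCircle(X))
    cv2.imwrite(f'pics/{n}4.png',p[:,:,::-1])
print(get_state()['position'],shift([.673,.161,.196]).round(2))
E
```

```text
scene 331 [0.6740228  0.16273533] ((0.6743524670600891, 0.16420570015907288), 0.022854598239064217)
side 501 [0.66770464 0.16209581] ((0.6677003502845764, 0.16139334440231323), 0.023703940212726593)
[ 0.44839057 -0.19192552  0.19723971] [ 12.61 -11.     0.05]
```

View pics/scene4.png

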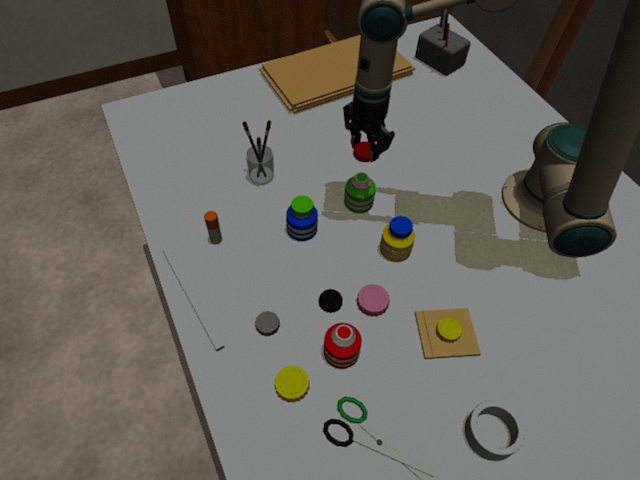

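The red cap is held level; its open source pot is at (360,190) and the open red pot at (344,333).

Emit:
drive_tool(rows=[[0.7, -0.6, 0, 0], [1.7, -1.5, 0, 0], [2.8, -2.4, 0, 0], [3.9, -3.4, 0, 0], [5.0, -4.4, 0, 0], [6.2, -5.4, 0, 0], [7.3, -6.4, 0, 0], [8.4, -7.3, 0, 0]])

```text
clock: 11.98
position: [0.5971, 0.0452, 0.1941]
ee_rot: [-0.0, 0.99, 0.143, -0.001]
contact_force: [0.4, -1.7, 0.2]
width: 0.0503
gripper_force: 26.1
```

Emit:
drive_tool(rows=[[1.1, -1.0, 0, 0], [2.2, -2.0, 0, 0], [3.1, -2.8, 0, 0], [3.8, -3.4, 0, 0], [4.2, -3.7, 0, 0], [4.2, -3.7, 0, 0], [4.2, -3.7, 0, 0], [4.2, -3.7, 0, 0]])

```text
clock: 12.65
position: [0.6707, 0.1601, 0.1948]
ee_rot: [0.001, 0.99, 0.143, -0.001]
contact_force: [0.4, -0.6, -1.3]
width: 0.0503
gripper_force: 26.1
```

```bash
python3 - <<'E'
from h import *
print(get_state()['position'],shift([.6725,.161,.108]).round(2))
c=eyes.camera_info('wrist');p,d=eyes.get_image('wrist');W=world(d,c);h=cv2.cvtColor(p,cv2.COLOR_RGB2HSV)
m=(abs(W[...,2]-.09)<.016)&(np.hypot(W[...,0]-.6725,W[...,1]-.161)<.035);v,u=np.nonzero(m)
if len(u):
    X=W[m];print(len(u),cv2.minEnclosingCircle(X[:,:2].astype(np.float32)),X.mean(0))
E
```

```text
[0.67074773 0.16011796 0.19476351] [ 0.08 -0.02  3.47]
2984 ((0.6715698838233948, 0.16050024330615997), 0.026336055248975754) [0.68034397 0.16277568 0.09130651]
```

Aligned. I'll lower, check the force, then open.

Emit:
drive_tool(rows=[[0.1, 0, 0.8, 0], [0.1, 0, 1.6, 0], [0.1, 0, 2.2, 0], [0.1, 0, 2.6, 0], [0.1, 0, 2.9, 0], [0.1, 0, 3.2, 0], [0.1, 0, 3.4, 0], [0.1, 0, 3.5, 0]])

```text
clock: 13.37
position: [0.674, 0.162, 0.1075]
ee_rot: [0.0, 0.99, 0.143, -0.0]
contact_force: [-0.4, -0.2, 0.5]
width: 0.0509
gripper_force: 26.2
```

Emit:
drive_tool(rows=[[0, 0, 0, 0], [0, 0, 0, 0], [0, 0, 0, 0], [0, 0, 0, 0], [0, 0, 0, 0], [0, 0, 0, 0], [0, 0, 0, 0], [0, 0, 0, 0]], grip=68)

```text
clock: 14.03
position: [0.6741, 0.1623, 0.1079]
ee_rot: [0.0, 0.99, 0.143, 0.0]
contact_force: [0.3, 0.0, 0.8]
width: 0.068
gripper_force: 0.0
```

Emit:
drive_tool(rows=[[0, 0, -0.3, 0], [0, 0, -0.8, 0], [0, 0, -1.4, 0], [0, 0, -2.0, 0], [0, 0, -2.6, 0], [0, 0, -3.2, 0], [0, 0, -3.6, 0], [0, 0, -3.6, 0]])

```text
clock: 14.7
position: [0.6755, 0.1625, 0.2011]
ee_rot: [0.0, 0.99, 0.143, 0.003]
contact_force: [0.9, 0.1, 0.7]
width: 0.0679
gripper_force: 0.0
```

```bash
cat >> h.py <<'E'
def seat(x,y,n=("scene","side","wrist")):
    "height and tilt of the flat top near x,y"
    for k in n:
        c=eyes.camera_info(k);p,d=eyes.get_image(k);W=world(d,c)
        q=W[(d>0)&(np.hypot(W[...,0]-x,W[...,1]-y)<.02)&(W[...,2]>.08)&(W[...,2]<.13)]
        if len(q)<20: print(k,'none');continue
        A=np.c_[q[:,:2]-[x,y],np.ones(len(q))];f=np.linalg.lstsq(A,q[:,2],rcond=None)[0]
        print(k,len(q),'z',f[2].round(4),'tilt deg',np.degrees(np.hypot(*f[:2])).round(1))
E
python3 - <<'E'
from h import *
print(wcap('red'));seat(.672,.161)
print(get_state()['position'],shift([.611,-.1705,.196]).round(2))
E
```

```text
[(0.6732, 0.1619, 0.0546, array([0.6736, 0.1615], dtype=float32), array([323., 248.]))]
scene 298 z 0.1006 tilt deg 1.2
side 419 z 0.1009 tilt deg 0.9
wrist 2705 z 0.1014 tilt deg 0.6
[0.67346172 0.16218932 0.19663914] [-6.16 12.06  0.04]
```

The red cap is seated at z≈0.101 and level. Next is the green cap.

Emit:
drive_tool(rows=[[-0.4, 0.8, 0, 0], [-0.9, 1.9, 0, 0], [-1.6, 3.2, 0, 0], [-2.2, 4.5, 0, 0], [-2.9, 5.8, 0, 0], [-3.5, 7.1, 0, 0], [-4.2, 8.4, 0, 0], [-4.8, 9.6, 0, 0]], grip=85)

```text
clock: 15.57
position: [0.6255, -0.1037, 0.1965]
ee_rot: [-0.0, 0.99, 0.143, -0.001]
contact_force: [0.8, -0.9, 0.8]
width: 0.0848
gripper_force: 0.0
```

Emit:
drive_tool(rows=[[-0.4, 0.8, 0, 0], [-0.8, 1.6, 0, 0], [-1.2, 2.2, 0, 0], [-1.4, 2.5, 0, 0], [-1.4, 2.5, 0, 0], [-1.4, 2.5, 0, 0], [-1.4, 2.5, 0, 0], [-1.4, 2.5, 0, 0]])

```text
clock: 16.23
position: [0.6113, -0.1704, 0.1976]
ee_rot: [-0.0, 0.99, 0.144, -0.0]
contact_force: [0.9, -0.6, 0.1]
width: 0.0852
gripper_force: 0.0
```

```bash
python3 - <<'E'
from h import *
HUE['green']=(40,80)
c=eyes.camera_info('scene');print('beaker~',ray(np.array([261]),np.array([178]),c,0.))
r=wcap('green',save='pics/w5.png');print(r);print(get_state()['position'])
if r:print(shift([r[0][0],r[0][1],.106]).round(2))
E
```

```text
beaker~ [[ 0.64509414 -0.37292181  0.        ]]
[(0.6149, -0.1709, 0.053, array([ 0.6152, -0.1711], dtype=float32), array([325., 241.]))]
[ 0.61128405 -0.17042739  0.19772014]
[0.13 0.06 3.67]
```

View pics/w5.png

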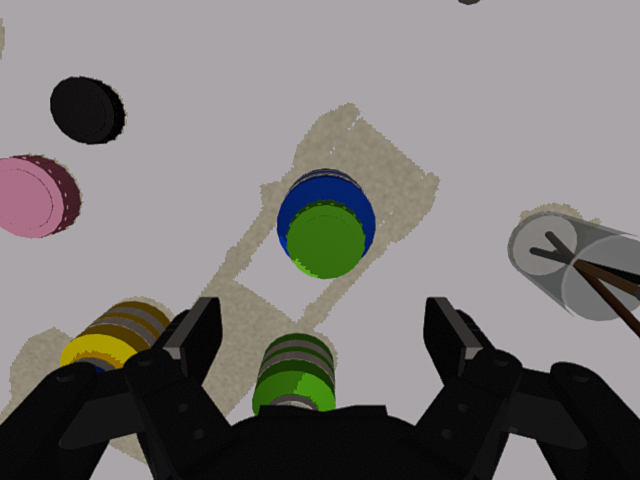

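The green cap is at (325,241) on the blue pot. The beaker at (560,260) is well clear, about 0.2 m away.

Emit:
drive_tool(rows=[[0.1, 0.1, 0.8, 0], [0.1, 0.1, 1.7, 0], [0.1, 0.1, 2.5, 0], [0.1, 0.1, 3.1, 0], [0.1, 0.1, 3.5, 0], [0.1, 0.1, 3.7, 0], [0.1, 0.1, 3.7, 0], [0.1, 0.1, 3.7, 0]])

```text
clock: 16.95
position: [0.6147, -0.1733, 0.1058]
ee_rot: [0.0, 0.99, 0.143, 0.0]
contact_force: [0.7, -0.8, 0.2]
width: 0.0849
gripper_force: 0.0
```

Emit:
drive_tool(rows=[[0, 0, 0, 0], [0, 0, 0, 0], [0, 0, 0, 0], [0, 0, 0, 0], [0, 0, 0, 0], [0, 0, 0, 0], [0, 0, 0, 0], [0, 0, 0, 0]], grip=40)

```text
clock: 17.62
position: [0.6145, -0.1731, 0.1065]
ee_rot: [0.0, 0.99, 0.143, 0.001]
contact_force: [-1.5, 2.2, 5.3]
width: 0.0508
gripper_force: 25.9
```

Emit:
drive_tool(rows=[[0, 0, -0.2, 0], [0, 0, -0.5, 0], [0, 0, -0.9, 0], [0, 0, -1.4, 0], [0, 0, -2.0, 0], [0, 0, -2.6, 0], [0, 0, -3.2, 0], [0, 0, -3.6, 0]])

```text
clock: 18.28
position: [0.6148, -0.1739, 0.1978]
ee_rot: [0.001, 0.99, 0.143, 0.001]
contact_force: [-0.9, -0.5, -0.3]
width: 0.0508
gripper_force: 26.1
```

```bash
python3 - <<'E'
from h import *
print(get_state()['position'],shift([.4465,-.1905,.196]).round(2))
E
```

```text
[ 0.61482918 -0.17388969  0.19775017] [-6.65 -1.27  0.05]
```

Emit:
drive_tool(rows=[[-0.8, -0.2, 0, 0], [-2.0, -0.4, 0, 0], [-3.3, -0.7, 0, 0], [-4.6, -0.9, 0, 0], [-5.7, -1.1, 0, 0], [-6.4, -1.2, 0, 0], [-6.6, -1.3, 0, 0], [-6.6, -1.3, 0, 0]])

```text
clock: 18.95
position: [0.4457, -0.1888, 0.1959]
ee_rot: [0.0, 0.99, 0.142, 0.0]
contact_force: [0.7, 0.0, -1.1]
width: 0.051
gripper_force: 26.1
```

Emit:
drive_tool(rows=[[0, 0, 0.7, 0], [0, 0, 1.4, 0], [0, 0, 1.8, 0], [0, 0, 1.8, 0], [0, 0, 1.8, 0], [0, 0, 1.8, 0], [0, 0, 1.8, 0], [0, 0, 1.8, 0]])

```text
clock: 19.62
position: [0.4475, -0.1892, 0.1511]
ee_rot: [0.001, 0.99, 0.143, 0.001]
contact_force: [-0.6, -0.4, -0.2]
width: 0.0508
gripper_force: 26.2
```

```bash
python3 - <<'E'
from h import *
print(get_state()['position'],shift([.4465,-.1905,.107]).round(2))
E
```

```text
[ 0.44750176 -0.18920754  0.15111093] [-0.06  0.04  1.76]
```

Emit:
drive_tool(rows=[[0, 0, 0.4, 0], [0, 0, 0.8, 0], [0, 0, 1.1, 0], [0, 0, 1.4, 0], [0, 0, 1.6, 0], [0, 0, 1.7, 0], [0, 0, 1.75, 0], [0, 0, 1.75, 0]])

```text
clock: 20.28
position: [0.4469, -0.1901, 0.1072]
ee_rot: [0.001, 0.99, 0.143, 0.0]
contact_force: [-1.8, -3.2, 3.1]
width: 0.051
gripper_force: 26.3
```

Emit:
drive_tool(rows=[[0, 0, 0, 0], [0, 0, 0, 0], [0, 0, 0, 0], [0, 0, 0, 0], [0, 0, 0, 0], [0, 0, 0, 0], [0, 0, 0, 0], [0, 0, 0, 0]], grip=68)

```text
clock: 20.95
position: [0.4467, -0.1888, 0.1065]
ee_rot: [-0.0, 0.99, 0.143, -0.0]
contact_force: [-0.3, 0.3, 0.4]
width: 0.0681
gripper_force: 0.0
```

Emit:
drive_tool(rows=[[0, 0, -0.3, 0], [0, 0, -0.8, 0], [0, 0, -1.4, 0], [0, 0, -2.0, 0], [0, 0, -2.6, 0], [0, 0, -3.2, 0], [0, 0, -3.6, 0], [0, 0, -3.6, 0]])

```text
clock: 21.62
position: [0.448, -0.1896, 0.1991]
ee_rot: [0.002, 0.99, 0.143, 0.002]
contact_force: [0.1, 0.2, 0.0]
width: 0.0681
gripper_force: 0.0
```

```bash
python3 - <<'E'
from h import *
HUE['green']=(40,80)
print(wcap('green'));seat(.4475,-.190)
print(wcap('blue'),get_state()['position'],shift([.4345,-.022,.196]).round(2))
E
```

```text
[(0.4473, -0.1914, 0.0541, array([ 0.4471, -0.1911], dtype=float32), array([324., 247.]))]
scene 150 z 0.1 tilt deg 1.6
side 275 z 0.1009 tilt deg 0.6
wrist 2761 z 0.1013 tilt deg 0.4
[(0.4344, -0.0236, 0.0547, array([ 0.4344, -0.0227], dtype=float32), array([ 64., 193.]))] [ 0.44604575 -0.18852491  0.19557382] [ 1.44 -6.52 -0.01]
```

The green cap is seated. Next, the blue cap.

Emit:
drive_tool(rows=[[0.2, -0.8, 0, 0], [0.4, -2.0, 0, 0], [0.7, -3.3, 0, 0], [1.0, -4.6, 0, 0], [1.2, -5.7, 0, 0], [1.4, -6.3, 0, 0], [1.4, -6.5, 0, 0], [1.4, -6.5, 0, 0]], grip=85)

```text
clock: 22.53
position: [0.4336, -0.0222, 0.1959]
ee_rot: [-0.0, 0.99, 0.144, -0.001]
contact_force: [1.0, -0.6, -0.4]
width: 0.0852
gripper_force: 0.0
```

```bash
python3 - <<'E'
from h import *
r=wcap('blue');print(r);print(get_state()['position'])
if r:print(shift([r[0][0],r[0][1],.106]).round(2))
E
```

```text
[(0.4344, -0.0222, 0.0536, array([ 0.4345, -0.0223], dtype=float32), array([323., 245.]))]
[ 0.43403498 -0.02318955  0.19610273]
[ 0.03 -0.04  3.6 ]
```

Emit:
drive_tool(rows=[[0, 0, 0.8, 0], [0, 0, 1.7, 0], [0, 0, 2.5, 0], [0, 0, 3.1, 0], [0, 0, 3.4, 0], [0, 0, 3.6, 0], [0, 0, 3.6, 0], [0, 0, 3.6, 0]])

```text
clock: 23.25
position: [0.4348, -0.0238, 0.1069]
ee_rot: [0.0, 0.99, 0.143, 0.0]
contact_force: [0.3, 0.1, 0.4]
width: 0.0846
gripper_force: 0.0
```

Emit:
drive_tool(rows=[[0, 0, 0, 0], [0, 0, 0, 0], [0, 0, 0, 0], [0, 0, 0, 0], [0, 0, 0, 0], [0, 0, 0, 0], [0, 0, 0, 0], [0, 0, 0, 0]], grip=40)

```text
clock: 23.92
position: [0.4348, -0.0232, 0.1074]
ee_rot: [0.0, 0.99, 0.143, 0.001]
contact_force: [-1.2, 0.2, 6.1]
width: 0.0507
gripper_force: 25.5
```

Emit:
drive_tool(rows=[[0, 0, -0.2, 0], [0, 0, -0.5, 0], [0, 0, -0.9, 0], [0, 0, -1.4, 0], [0, 0, -2.0, 0], [0, 0, -2.6, 0], [0, 0, -3.2, 0], [0, 0, -3.6, 0]])

```text
clock: 24.58
position: [0.4348, -0.0232, 0.1984]
ee_rot: [0.0, 0.99, 0.143, 0.001]
contact_force: [-0.2, -0.6, 0.1]
width: 0.0506
gripper_force: 26.1
```

```bash
python3 - <<'E'
from h import *
print(get_state()['position'],shift([.614,-.172,.196]).round(2))
E
```

```text
[ 0.43475568 -0.02316169  0.19841113] [5.19 7.74 0.12]
```

Emit:
drive_tool(rows=[[0.4, 0.6, 0, 0], [1.1, 1.6, 0, 0], [1.9, 2.8, 0, 0], [2.7, 4.0, 0, 0], [3.5, 5.2, 0, 0], [4.3, 6.4, 0, 0], [4.9, 7.3, 0, 0], [5.2, 7.7, 0, 0]])

```text
clock: 25.25
position: [0.6163, -0.1739, 0.1965]
ee_rot: [0.001, 0.99, 0.142, 0.001]
contact_force: [0.2, -0.4, 0.5]
width: 0.0507
gripper_force: 26.1
```

Emit:
drive_tool(rows=[[0, 0, 0.7, 0], [0, 0, 1.4, 0], [0, 0, 1.8, 0], [0, 0, 1.8, 0], [0, 0, 1.8, 0], [0, 0, 1.8, 0], [0, 0, 1.8, 0], [0, 0, 1.8, 0]])

```text
clock: 25.92
position: [0.6139, -0.1711, 0.1528]
ee_rot: [0.001, 0.99, 0.143, 0.001]
contact_force: [0.3, 0.2, 0.1]
width: 0.0501
gripper_force: 26.1
```

```bash
python3 - <<'E'
from h import *
print(get_state()['position'],shift([.614,-.172,.107]).round(2))
E
```

```text
[ 0.61394536 -0.17108251  0.15281041] [-0.01  0.03  1.83]
```

Emit:
drive_tool(rows=[[0, 0, 0.4, 0], [0, 0, 0.8, 0], [0, 0, 1.1, 0], [0, 0, 1.4, 0], [0, 0, 1.6, 0], [0, 0, 1.7, 0], [0, 0, 1.8, 0], [0, 0, 1.8, 0]])

```text
clock: 26.58
position: [0.6144, -0.1713, 0.1076]
ee_rot: [0.001, 0.99, 0.143, 0.001]
contact_force: [0.5, 0.3, 3.4]
width: 0.0505
gripper_force: 26.4
```

Emit:
drive_tool(rows=[[0, 0, 0, 0], [0, 0, 0, 0], [0, 0, 0, 0], [0, 0, 0, 0], [0, 0, 0, 0], [0, 0, 0, 0], [0, 0, 0, 0], [0, 0, 0, 0]], grip=68)

```text
clock: 27.25
position: [0.6134, -0.171, 0.1065]
ee_rot: [0.0, 0.99, 0.143, -0.0]
contact_force: [-0.2, 0.3, -0.2]
width: 0.0681
gripper_force: 0.0
```

Emit:
drive_tool(rows=[[0, 0, -0.3, 0], [0, 0, -0.8, 0], [0, 0, -1.4, 0], [0, 0, -2.0, 0], [0, 0, -2.6, 0], [0, 0, -3.2, 0], [0, 0, -3.6, 0], [0, 0, -3.6, 0]])

```text
clock: 27.92
position: [0.6148, -0.1715, 0.1997]
ee_rot: [0.001, 0.99, 0.143, 0.002]
contact_force: [1.7, -0.5, -0.1]
width: 0.068
gripper_force: 0.0
```

```bash
python3 - <<'E'
from h import *
print(wcap('blue'));seat(.614,-.172)
print(get_state()['position'],shift([.442,.216,.19]).round(2))
E
```

```text
[(0.615, -0.1712, 0.0542, array([ 0.6152, -0.1714], dtype=float32), array([322., 245.]))]
scene 181 z 0.1006 tilt deg 0.7
side 226 z 0.101 tilt deg 1.0
wrist 2748 z 0.1014 tilt deg 0.4
[ 0.61277885 -0.17076139  0.19550899] [ -2.18 -16.77   0.24]
```

The blue cap is seated. The yellow cap is last.

Emit:
drive_tool(rows=[[-0.1, -0.8, 0, 0], [-0.3, -2.1, 0, 0], [-0.5, -3.5, 0, 0], [-0.7, -5.0, 0, 0], [-0.9, -6.5, 0, 0], [-1.1, -8.0, 0, 0], [-1.3, -9.5, 0, 0], [-1.5, -11.0, 0, 0]], grip=76)

```text
clock: 28.78
position: [0.498, 0.0835, 0.1955]
ee_rot: [-0.0, 0.99, 0.143, -0.001]
contact_force: [0.5, 0.2, 0.2]
width: 0.076
gripper_force: 0.0
```

Emit:
drive_tool(rows=[[-0.2, -1.5, 0, 0], [-0.4, -3.0, 0, 0], [-0.5, -4.3, 0, 0], [-0.6, -5.2, 0, 0], [-0.7, -5.7, 0, 0], [-0.7, -5.7, 0, 0], [-0.7, -5.7, 0, 0], [-0.7, -5.7, 0, 0]])

```text
clock: 29.45
position: [0.4427, 0.2132, 0.196]
ee_rot: [0.0, 0.99, 0.143, -0.0]
contact_force: [0.6, 0.4, -0.7]
width: 0.0759
gripper_force: 0.0
```

```bash
python3 - <<'E'
from h import *
r=wcap('yellow',z=.024);print(r);print(get_state()['position'],shift([.442,.216,.032]).round(2))
E
```

```text
[(0.4423, 0.2162, 0.054, array([0.4424, 0.2164], dtype=float32), array([319., 217.]))]
[0.44287033 0.2130416  0.19607408] [ 0.01 -0.13  6.56]
```

Emit:
drive_tool(rows=[[0, -0.1, 1.0, 0], [0, -0.1, 2.3, 0], [0, -0.1, 3.6, 0], [0, -0.1, 4.8, 0], [0, -0.1, 5.7, 0], [0, -0.1, 6.2, 0], [0, -0.1, 6.5, 0], [0, -0.1, 6.5, 0]])

```text
clock: 30.17
position: [0.4414, 0.2151, 0.0325]
ee_rot: [0.0, 0.99, 0.142, -0.002]
contact_force: [0.3, -0.4, -0.6]
width: 0.0759
gripper_force: 0.0
```

Emit:
drive_tool(rows=[[0, 0, 0, 0], [0, 0, 0, 0], [0, 0, 0, 0], [0, 0, 0, 0], [0, 0, 0, 0], [0, 0, 0, 0], [0, 0, 0, 0], [0, 0, 0, 0]], grip=40)

```text
clock: 30.83
position: [0.443, 0.2164, 0.0352]
ee_rot: [0.0, 0.99, 0.143, 0.001]
contact_force: [0.2, -2.0, 6.1]
width: 0.0506
gripper_force: 26.5
```

Emit:
drive_tool(rows=[[0, 0, -0.2, 0], [0, 0, -0.6, 0], [0, 0, -1.3, 0], [0, 0, -2.3, 0], [0, 0, -3.5, 0], [0, 0, -4.8, 0], [0, 0, -6.0, 0], [0, 0, -6.6, 0]])

```text
clock: 31.5
position: [0.443, 0.217, 0.2031]
ee_rot: [-0.001, 0.99, 0.143, 0.003]
contact_force: [0.2, 0.3, 0.1]
width: 0.0509
gripper_force: 26.2
```

```bash
python3 - <<'E'
from h import *
print(get_state()['position'],shift([.4345,-.0225,.196]).round(2))
E
```

```text
[0.44302378 0.21703259 0.20307092] [-3.04  9.09  0.26]
```

Emit:
drive_tool(rows=[[-0.2, 0.8, 0, 0], [-0.6, 2.0, 0, 0], [-1.1, 3.4, 0, 0], [-1.6, 4.8, 0, 0], [-2.1, 6.2, 0, 0], [-2.5, 7.6, 0, 0], [-2.9, 8.7, 0, 0], [-3.0, 9.1, 0, 0]])

```text
clock: 32.17
position: [0.4336, -0.0261, 0.1993]
ee_rot: [0.001, 0.99, 0.141, -0.0]
contact_force: [-0.5, -0.6, -0.2]
width: 0.0502
gripper_force: 26.2
```

Emit:
drive_tool(rows=[[0, 0, 0.7, 0], [0, 0, 1.4, 0], [0, 0, 1.8, 0], [0, 0, 1.8, 0], [0, 0, 1.8, 0], [0, 0, 1.8, 0], [0, 0, 1.8, 0], [0, 0, 1.8, 0]])

```text
clock: 32.83
position: [0.4349, -0.023, 0.1548]
ee_rot: [0.0, 0.99, 0.143, 0.001]
contact_force: [0.1, -0.4, -0.0]
width: 0.0506
gripper_force: 26.2
```

```bash
python3 - <<'E'
from h import *
print(get_state()['position'],shift([.4345,-.0225,.110]).round(2))
E
```

```text
[ 0.43485944 -0.0229763   0.15483748] [-0.01 -0.02  1.79]
```

Emit:
drive_tool(rows=[[0, 0, 0.4, 0], [0, 0, 0.8, 0], [0, 0, 1.1, 0], [0, 0, 1.4, 0], [0, 0, 1.6, 0], [0, 0, 1.7, 0], [0, 0, 1.8, 0], [0, 0, 1.8, 0]])

```text
clock: 33.5
position: [0.4346, -0.023, 0.1107]
ee_rot: [0.0, 0.99, 0.143, 0.0]
contact_force: [-3.3, 0.9, 13.7]
width: 0.0507
gripper_force: 28.0
```

Emit:
drive_tool(rows=[[0, 0, 0, 0], [0, 0, 0, 0], [0, 0, 0, 0], [0, 0, 0, 0], [0, 0, 0, 0], [0, 0, 0, 0], [0, 0, 0, 0], [0, 0, 0, 0]], grip=68)

```text
clock: 34.17
position: [0.4343, -0.0231, 0.109]
ee_rot: [0.0, 0.99, 0.143, -0.0]
contact_force: [-1.2, 0.7, 0.0]
width: 0.0682
gripper_force: 0.0
```

Emit:
drive_tool(rows=[[0, 0, -0.3, 0], [0, 0, -0.8, 0], [0, 0, -1.4, 0], [0, 0, -2.0, 0], [0, 0, -2.6, 0], [0, 0, -3.2, 0], [0, 0, -3.8, 0], [0, 0, -3.8, 0]])

```text
clock: 34.83
position: [0.4362, -0.0235, 0.2072]
ee_rot: [0.001, 0.99, 0.143, 0.003]
contact_force: [1.2, -0.1, -0.2]
width: 0.0677
gripper_force: 0.0
```

```bash
python3 - <<'E'
from h import *
print(wcap('yellow'))
for x,y in((.4345,-.0225),(.614,-.172),(.447,-.19),(.673,.161)): print(x,y);seat(x,y)
p,d=eyes.get_image('side');cv2.imwrite('pics/s9.png',p[:,:,::-1])
E
```

```text
[(0.4342, -0.0233, 0.0544, array([ 0.4345, -0.0231], dtype=float32), array([321., 244.]))]
0.4345 -0.0225
scene 193 z 0.1006 tilt deg 1.1
side 416 z 0.101 tilt deg 0.5
wrist 2602 z 0.1013 tilt deg 0.3
0.614 -0.172
scene 178 z 0.1006 tilt deg 0.3
side 228 z 0.101 tilt deg 0.9
wrist 350 z 0.0993 tilt deg 6.3
0.447 -0.19
scene 154 z 0.1003 tilt deg 0.7
side 284 z 0.101 tilt deg 0.8
wrist 2302 z 0.1014 tilt deg 0.4
0.673 0.161
scene 299 z 0.1005 tilt deg 1.3
side 413 z 0.1011 tilt deg 1.0
wrist none
```

View pics/s9.png

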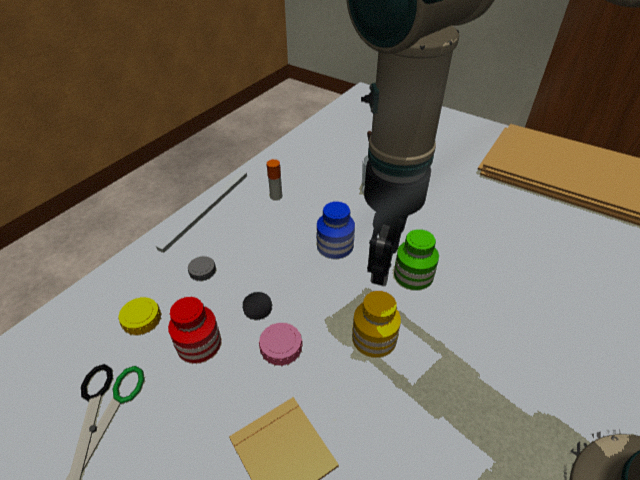

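All four caps match their pots and sit level at z≈0.101: red (188,312), blue (336,212), green (420,241), yellow (380,303). The gripper is clear, so I'm handing in.

```bash
python3 -c "
from rig import order
print(order.sign_off())"
```

```text
the job is handed in; nothing more can be done
None
```

The job is handed in: every pot wears the cap of its own colour, and the cameras measured all four level and fully down, at about 35 s of the 141 s allowed.

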